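# Zero a carat balance with its empty dish

## Task

Get the carat balance ready to weigh a stone: with a fingertip lightly tap the round power key to wake it, then the small square unit key to change it to carats, gently push the open draught cover fully shut, and only then tap the wide tare key so that the empty dish reads zero. Let each key spring back before the next step, press one key at a time, and press neither the tare key before the cover is shut nor the power and unit keys once it is. Do not pick up or shift the balance, the dish on its pan or the things lying round it.

Things in the scene. Friction and masses are not known exactly. Their poses are not given: they have to be found in the camera images.
- balance: carat balance loose on four rubber feet, 2.4 kg, white and grey housing 210 (x) x 190 (y) x 50 mm. Origin: centre of its underside, on the bench. x points from its front (keys) to its back (cover hinge), y to its left seen from the front, z up; yaw within 0.35 rad. Behind the keys a dark display 60 mm high, then the clear draught chamber: x -22 to 92, y -65 to 65, top z 94 mm
- pan_centre (a point): middle of the top of the round steel weighing pan, 78 mm across, in the draught chamber (balance x +35, y 0, z 58 mm)
- power_cap: cap of the power key, its origin in the middle of its top face: the round key, 22 mm across, at the left end of the row (balance x -82, y +60 mm). At rest 8 mm above the housing and 58 mm above the bench
- unit_cap: cap of the unit key, its origin in the middle of its top face: the small square key, 17 x 17 mm, in the middle of the row (balance x -82, y 0). At rest 58 mm above the bench
- tare_cap: cap of the tare key, its origin in the middle of its top face: the wide bar-shaped key, 20 (x) x 40 (y) mm, at the right end of the row (balance x -82, y -60 mm). At rest 58 mm above the bench
- power_key (a joint): travel of the power key in m: 0 at rest, 0.006 fully down on a hard stop. Sprung: starts at 1.5 N, 4.5 N at 0.002, 10.5 N at 0.006; it counts as tapped beyond 0.002 and springs back when let go
- unit_key (a joint): travel of the unit key, same spring and travel as the power key
- tare_key (a joint): travel of the tare key, same spring and travel as the power key
- cover (a joint): opening angle of the draught cover in rad: 0 shut (lying level on the chamber walls), 1.4 the most. It starts open between 0.85 and 1.15, its front edge raised, leaning forward over the chamber. Stiff hinge: it stays wherever it is left and takes about 1 N at the front edge to move; at 0 it meets a hard stop
- cover_edge (a point): point on the cover's outer face (top face when shut), midway along the front edge, 120 mm from the hinge axis; shut, it is 100 mm above the bench. The cover is a clear plate 125 x 134 mm wide, 6 mm thick, framed in grey, with a 36 mm wide finger tab 12 mm past the middle of the front edge. Site axes: x along the plate to the hinge, z out of the outer face
- cover_hinge (a point): middle of the cover's hinge axis, at the back of the balance (balance x +96, y 0, z 97 mm). The hinge axis runs along the balance's y
- dish: empty round aluminium weighing dish, 52 mm across, 15 mm high, 25 g, standing loose in the middle of the pan. Origin: centre of its underside; z up
- check_weight: brass check weight with a knob, 29 mm across, 52 mm high, 200 g, standing on the bench to the left of the balance. Origin: centre of its underside
- loupe: black eye loupe, a cone 34 mm across and 28 mm high, standing on the bench to the right of the balance. Origin: centre of its underside
- pliers: flat-nose pliers with dark handles, 134 x 41 x 13 mm, lying on the bench further to the right, near the front. Origin: centre of the underside
- paste_pot: low round pot with a lid, 65 mm across, 29 mm high, standing on the bench further to the right, at the back. Origin: centre of its underside
Things that resemble listed ones, but are neither listed nor needed, are in the scene too. Leave any black or pink look-alike of the dish alone.

How it is judged:
On the way, in this order (a step that is already met when the one before it is completed fails the run):
1. the power key is tapped (value of joint power_key above 0.002 m and value of joint cover above 0.3 rad), for 0.02 s.
2. power key back up, then the unit key is tapped (value of joint unit_key above 0.002 m and value of joint power_key below 0.001 m and value of joint cover above 0.3 rad), for 0.02 s.
3. unit key back up, then the draught cover is pushed shut (value of joint cover below 0.06 rad and value of joint unit_key below 0.001 m), for 0.1 s.
4. with the cover shut, the tare key is tapped (value of joint tare_key above 0.002 m and value of joint cover below 0.06 rad), for 0.02 s.
At the end, for the whole second after the job is handed in: the cover is shut (within 0.06 rad), all three keys are up again (within 1 mm), the balance stands within 12 mm of where it was, the dish stands on the pan within 20 mm of its centre, everything is at rest and the things round about are within 12 mm of where they were (all of step 3 and value of joint each of power_key, tare_key below 0.001 m and horizontal distance between dish and pan_centre below 0.02 m and distance of each of balance, check_weight, loupe, pliers, paste_pot from where it was at the start of the episode below 0.012 m and angle between balance's own z axis and vertical below 0.03 rad and z of dish in the frame of balance between 0.054 and 0.062 m and linear speed of each of dish, balance below 0.01 m/s); the robot touches nothing.
It fails at once if a key is pressed at the wrong time: tare with the cover open, power or unit with the cover shut, or two keys at once ((value of joint tare_key above 0.002 m and value of joint cover above 0.08 rad) or (value of joint any of power_key, unit_key above 0.002 m and value of joint cover below 0.2 rad) or value of joint each of power_key, unit_key above 0.002 m or value of joint each of unit_key, tare_key above 0.002 m or value of joint each of power_key, tare_key above 0.002 m).
It fails at once if the robot is rough: over 25 N on a key, over 40 N on the cover or housing, or the cover slammed faster than 4 rad/s (contact force between any of the fingers, the arm and power_cap above 25 N or contact force between any of the fingers, the arm and unit_cap above 25 N or contact force between any of the fingers, the arm and tare_cap above 25 N or contact force between any of the fingers, the arm and balance above 40 N or velocity of joint cover below -4 rad/s).
It fails at once if the balance is shoved over 20 mm, lifted or tipped (distance of balance from where it was at the start of the episode above 0.02 m or height (world z) of balance above 0.006 m or angle between balance's own z axis and vertical above 0.06 rad).
It fails at once if the dish is lifted off the pan or shifted over 20 mm from its centre (z of dish in the frame of balance above 0.066 m or z of dish in the frame of balance below 0.05 m or horizontal distance between dish and pan_centre above 0.02 m).
It fails at once if a thing beside the balance (check weight, loupe, pliers, paste pot) is moved over 15 mm (distance of any of check_weight, loupe, pliers, paste_pot from where it was at the start of the episode above 0.015 m).
It also fails if it takes over 54 s, if anything falls off the work surface, if the arm or the gripper's body presses on something with over 40 N, if the wrist force passes 120 N, or if a joint passes its speed limit or range.

## Robot

A 6-joint arm with a two-finger parallel gripper is mounted at the origin on a cart in front of the work surface, level with it; the furniture and walls round the work are solid. World frame = base frame: x ahead of the robot, y to its left, z up, the work surface at z = 0. Lengths are in m, angles in rad, forces in N, time in s.
With the tool pointing down it reaches from about 0.35 to 0.875 m from the base axis. Payload 15.5 kg.
Tool frame: the origin (TCP) lies at the very end of the fingers, on their centre line; the grasp point (between the pads) lies 19 mm behind it; z points along the fingers, y is the line along which they close (so a half turn about z gives the same grasp; the last joint's range is limited). The gripper opens to 85 mm and grips with 20 to 120 N. Pads are 22 mm wide; open, the fingers measure 114 mm over their backs; the gripper's body (76 mm by 85 mm) begins 54 mm behind the grasp point. The pads swing forward as they close: fully open they stand 13 mm farther back than shut.
Start: joints at [1.139, 0.494, 1.345, -0, 1.302, -0.096], TCP at [0.207, 0.59, 0.231] pointing down, gripper open.
Joint ranges: [-2.91, 2.91], [-0.82, 2.16], [0.22, 2.67], [-1.22, 4.37], [0.12, 2.79], [-3.08, 3.08]. Speed limits (rad/s): [1.89, 1.89, 2.57, 3.01, 3.01, 3.01].

## Interface

Orientations are given as a unit quaternion [x, y, z, w].
In Python, from cell import * gives the robot as it stands. The module is installed in compiled form; this text tells all that it offers.
- The arm moves only by the tool advance, called after "Request:" as a command line: name --argument value ..., lists and objects as JSON in quotes. Schema: {"type":"object","properties":{"rows":{"type":"array","items":{"type":"object","properties":{"xyz":{"type":"array","items":{"type":"number"},"minItems":3,"maxItems":3},"turn":{"type":"number"},"aperture":{"type":"number"}},"additionalProperties":false,"required":["aperture"]},"minItems":1,"maxItems":12},"force":{"type":"number"},"only":{"type":"string"},"quiet":{"type":"boolean"},"lines":{"type":"string"}},"required":["rows"],"additionalProperties":false}. rows is a list of rows, 1 to 12 of them, each an object with the fields xyz (a list: dx, dy, dz in shares of the most that a row can go, 1 being 50 mm), turn (a turn about the tool's z in a scale on which 1.0 is pi/2 rad), aperture (the finger opening in m); a field left out counts as zero (the opening has to be given); each row shifts and turns the commanded pose from where the row before left it, along the tool's axes as they then stand; what a row does not reach is not made up. A row lasts 1/10 s, in which the tool goes at most 0.05 m and 0.15 rad, less where a joint would pass 70% of its speed; a pose out of reach is approached as far as the arm can. The fingers move at their own pace and stop on an object; force is the grip in N (left out, the last holds). Time passes only in rows, so rows that do not move let the fingers close. The tool returns the time, the measured TCP pose, the force, the opening and the grip force at its end. only (a regular expression) keeps the lines of the reply that match it, lines (a string "A,B") keeps lines A to B, and quiet returns only ok. No shift or turn number may pass 1 either way. Input that does not fit is refused with a message, and nothing moves.
- sense(): the state, without advancing time (a new reading comes with each control period).
- grab_frame(name): name is "scene" or "top" or "wrist"; returns (picture, depth): 400x640x3 uint8, red, green, blue; 400x640 float32, m along the optical axis (not along the pixel's ray), 0 where there is no reading.
- camera_model(name): a dict with "intrinsics" (3x3 intrinsics, pixels), "distortion" ([k1, k2, p1, p2, k3] as OpenCV has them; the pictures are not rectified), "eye" and "orientation" of the camera in the world; the wrist camera has in their place "tool_from_camera" (4x4, takes a point from camera to tool coordinates, whose origin is the TCP and whose axes are the flange's). Camera axes: x right, y down, z forward; pixel columns grow to the right and rows downward; lengths in m; the calibration is good to about 2 mm. A picture is of the moment at which its call begins: read the wrist's pose just before it. camera_model takes no time and is no camera call.
- finish_job(): hands the job in; it is judged then, once.
The state is a dict: "time": time; "joint_positions": joint angles; "qd": joint speeds; "joint_torque": joint torques, N m; "ee_pos": TCP position; "tool_rot": TCP orientation; "ft_force": force on the tool from outside, world axes, zero at the start; "wrist_torque": the same for the moment, N m; "width": finger opening in m; "grasp_force": force on a finger pad.
Only numpy, scipy, OpenCV 4.12 (cv2) and the standard library are available. Lean on these libraries where they do the work, as an engineer would, in place of code of your own. Each camera call takes 0.05 s, during which the arm holds its last target. There are 200 camera calls.

## Working session

There is one attempt and no reset: what is moved stays moved. The work goes in short steps, Python scripts to look and compute and a tool call to move; the robot and the scene stay as the last step left them, time stands still between calls to the robot, and variables do not carry over. Pictures are saved under pics/ and viewed, at most 10 in all, crops included, and the job is handed in when it is done.

```bash
mkdir -p pics; cat > h.py <<'E'
from cell import *
import numpy as np, cv2
from scipy.spatial.transform import Rotation as R
def cam(name):
    m=camera_model(name); K=np.array(m["intrinsics"]); D=np.array(m["distortion"])
    if name=="wrist":
        s=sense(); T=np.eye(4); T[:3,:3]=R.from_quat(s["tool_rot"]).as_matrix(); T[:3,3]=s["ee_pos"]
        T=T@np.array(m["tool_from_camera"])
    else:
        T=np.eye(4); o=np.array(m["orientation"]); T[:3,:3]=o if o.shape==(3,3) else R.from_quat(o).as_matrix(); T[:3,3]=m["eye"]
    return K,D,T
def snap(name,tag):
    c=cam(name); p,d=grab_frame(name); np.savez(f"{tag}.npz",p=p,d=d,K=c[0],D=c[1],T=c[2]); cv2.imwrite(f"pics/{tag}.png",p[:,:,::-1])
def ray(f,u,v):
    n=cv2.undistortPoints(np.array([[[u,v]]],float),f["K"],f["D"])[0,0]; return np.array([n[0],n[1],1])
def onz(f,u,v,z):
    T=f["T"]; r=T[:3,:3]@ray(f,u,v); return T[:3,3]+r*(z-T[2,3])/r[2]
def dep(f,u,v):
    T=f["T"]; return T[:3,3]+T[:3,:3]@(ray(f,u,v)*f["d"][int(v),int(u)])
def proj(f,P):
    T=f["T"]; P=(np.atleast_2d(P)-T[:3,3])@T[:3,:3]
    return cv2.projectPoints(P,np.zeros(3),np.zeros(3),f["K"],f["D"])[0][:,0]
E
python3 - <<'E'
from h import *
snap("scene","s1"); snap("top","t1"); s=sense(); print(s)
for n in("scene","top"):
    f=cam(n);print(n,f[2].round(3))
E
```

```text
{'time': 0.1, 'joint_positions': array([ 1.13849093e+00,  4.94109940e-01,  1.34603093e+00, -1.67249746e-05,
        1.30250977e+00, -9.55054380e-02]), 'qd': array([-5.07214334e-04, -1.11729177e-03, -6.91357959e-05,  6.02190258e-04,
       -6.63314700e-04, -6.73896478e-04]), 'joint_torque': array([ 1.37152667e-03, -8.83594966e+01, -3.84565365e+01, -8.88155819e-05,
        5.14111278e-03, -9.88526551e-06]), 'ee_pos': array([0.20641903, 0.58960393, 0.23077975]), 'tool_rot': array([ 1.67602965e-01,  9.85854435e-01, -5.12782803e-04, -1.30206574e-04]), 'ft_force': array([-0.60594069, -0.5467216 , -0.1234125 ]), 'wrist_torque': array([-0.02057395, -0.02000526, -0.01225171]), 'grasp_force': 0.0, 'width': 0.08544896587701013}
scene [[ 0.744 -0.361  0.562  0.077]
 [-0.668 -0.407  0.624 -0.607]
 [ 0.004 -0.839 -0.543  0.571]
 [ 0.     0.     0.     1.   ]]
top [[ 0.027 -0.984  0.177  0.4  ]
 [-1.    -0.028 -0.002 -0.096]
 [ 0.007 -0.176 -0.984  1.037]
 [ 0.     0.     0.     1.   ]]
```

View pics/s1.png

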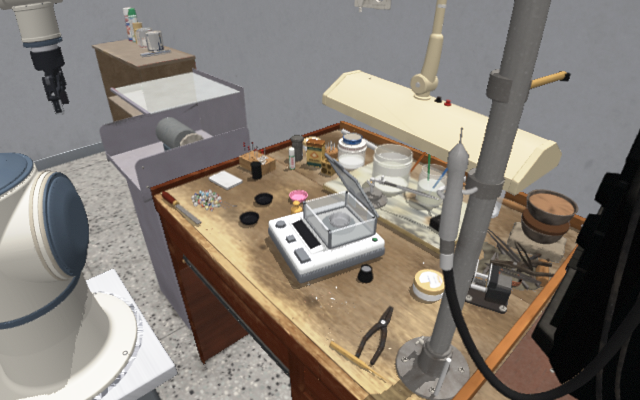

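View pics/t1.png

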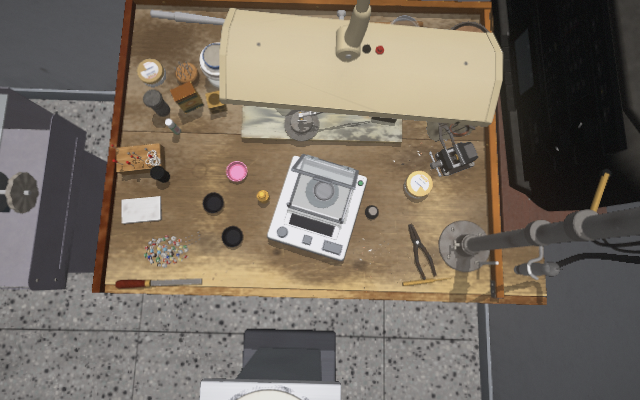

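```bash
python3 - <<'E'
from h import *
f=np.load("t1.npz"); c=f["p"][140:280,250:390,::-1]
cv2.imwrite("pics/t1c.png",cv2.resize(c,None,fx=4.2,fy=4.2,interpolation=cv2.INTER_CUBIC))
for n,(u,v) in dict(p=(282,232),u=(306,240),t=(331,247),lamp=(360,110),lampL=(230,100),lampR=(490,110),lamptop=(360,60),post=(465,250),bench=(250,250)).items(): print(n,dep(f,u,v).round(3),onz(f,u,v,.058).round(3))
g=np.load("s1.npz")
for n,(u,v) in dict(p=(280,225),u=(291,239),t=(302,254),coveredge=(335,160),lampfront=(400,120),lampcorner=(555,160),lampl=(325,95)).items(): print(n,dep(g,u,v).round(3),onz(g,u,v,.058).round(3))
E
```

```text
p [ 0.484 -0.015  0.061] [ 0.484 -0.015  0.058]
u [ 0.467 -0.07   0.056] [ 0.467 -0.07   0.058]
t [ 0.453 -0.128  0.057] [ 0.453 -0.128  0.058]
lamp [ 0.701 -0.17   0.266] [ 0.783 -0.19   0.058]
lampL [0.71  0.075 0.275] [0.798 0.123 0.058]
lampR [ 0.706 -0.413  0.272] [ 0.791 -0.502  0.058]
lamptop [ 0.778 -0.164  0.313] [ 0.912 -0.189  0.058]
post [ 0.455 -0.434  0.052] [ 0.455 -0.431  0.058]
bench [ 0.444  0.065 -0.002] [0.441 0.056 0.058]
p [ 0.481 -0.025  0.056] [ 0.48  -0.027  0.058]
u [ 0.469 -0.081  0.056] [ 0.467 -0.083  0.058]
t [ 0.452 -0.138  0.059] [ 0.453 -0.137  0.058]
coveredge [ 0.579 -0.096  0.214] [0.798 0.126 0.058]
lampfront [ 0.717 -0.148  0.281] [1.211 0.206 0.058]
lampcorner [ 0.848 -0.431  0.254] [ 1.323 -0.323  0.058]
lampl [0.712 0.079 0.282] [1.205 0.613 0.058]
```

View pics/t1c.png

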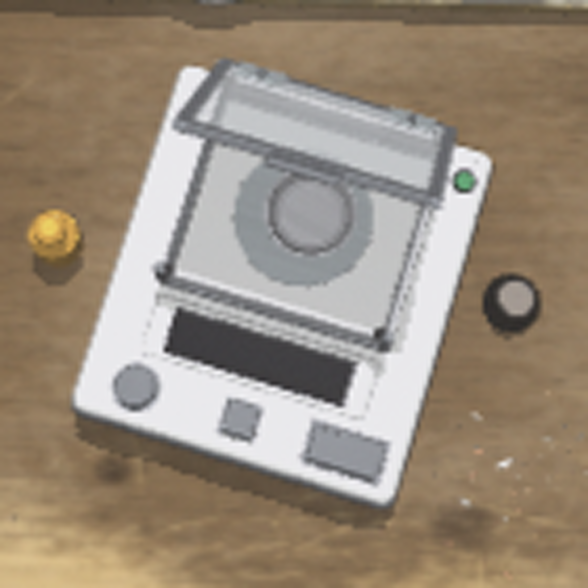

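```bash
python3 - <<'E'
from h import *
f=np.load("t1.npz"); px=lambda a,b:(250+(a+.5)/4.2-.5,140+(b+.5)/4.2-.5)
P=[onz(f,*px(*q),.058) for q in[(136,386),(240,419),(347,452)]]
d=P[0]-P[2]; yaw=np.arctan2(-d[0],d[1]); print(np.round(P,4),np.linalg.norm(d),yaw)
Rz=R.from_euler('z',yaw).as_matrix(); O=np.mean(P,0)-Rz@[-.082,0,.058]; print("O",O)
for th in(.85,.95,1.0,1.05,1.15):
    e=[O+Rz@[.096-.12*np.cos(th),y,.097+.12*np.sin(th)] for y in(-.067,0,.067)]
    q=proj(f,e); print(th,((q-[250,140]+.5)*4.2-.5).round(0).tolist(),np.round(e[1],3))
print(proj(f,[O+Rz@[.096,0,.097],O+Rz@[-.022,.065,.094]]).round(1))
g=np.load("s1.npz")
for th in (.85,.95,1.05,1.15): print(proj(g,[O+Rz@[.096-.12*np.cos(th),y,.097+.12*np.sin(th)] for y in(-.067,0,.067)]).round(0).tolist())
s=sense(); print(R.from_quat(s['tool_rot']).as_matrix().round(3))
c=g["p"][130:270,260:400,::-1]
cv2.imwrite("pics/s1c.png",cv2.resize(c,None,fx=4.2,fy=4.2,interpolation=cv2.INTER_CUBIC))
E
```

```text
[[ 0.4851 -0.015   0.058 ]
 [ 0.4688 -0.0721  0.058 ]
 [ 0.4526 -0.1305  0.058 ]] 0.12002106503091285 -0.2741095573607895
O [ 5.47772706e-01 -9.47019844e-02  4.85722573e-17]
0.85 [[430.0, 244.0], [297.0, 203.0], [164.0, 163.0]] [ 0.564 -0.099  0.187]
0.95 [[437.0, 223.0], [303.0, 182.0], [170.0, 141.0]] [ 0.573 -0.102  0.195]
1.0 [[441.0, 212.0], [306.0, 171.0], [172.0, 130.0]] [ 0.578 -0.103  0.198]
1.05 [[445.0, 200.0], [309.0, 159.0], [175.0, 118.0]] [ 0.583 -0.105  0.201]
1.15 [[452.0, 177.0], [316.0, 136.0], [182.0, 95.0]] [ 0.593 -0.107  0.207]
[[330.4 162.7]
 [286.9 203.7]]
[[346.0, 189.0], [330.0, 174.0], [316.0, 161.0]]
[[351.0, 185.0], [334.0, 170.0], [320.0, 157.0]]
[[355.0, 181.0], [339.0, 166.0], [324.0, 154.0]]
[[360.0, 177.0], [343.0, 163.0], [329.0, 150.0]]
[[-0.944  0.33  -0.   ]
 [ 0.33   0.944 -0.001]
 [ 0.    -0.001 -1.   ]]
```

View pics/s1c.png

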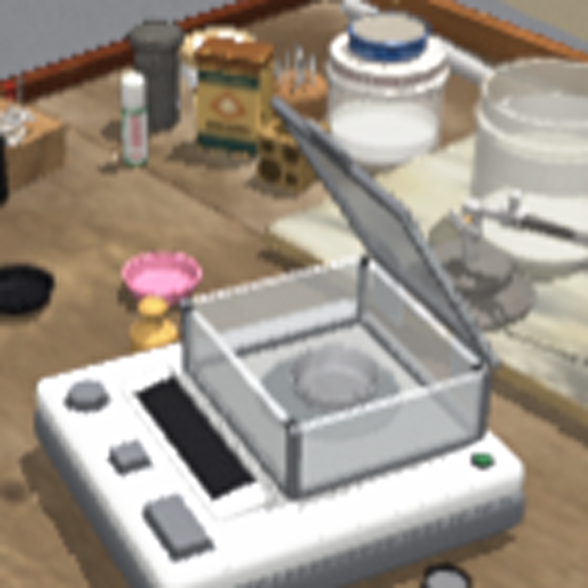

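```bash
python3 - <<'E'
from h import *
g=np.load("s1.npz")
for a,b in[(87,392),(129,456),(180,527)]: print(onz(g,260+a/4.2-.4,130+b/4.2-.4,.058).round(4))
E
```

```text
[ 0.4851 -0.0214  0.058 ]
[ 0.4675 -0.0802  0.058 ]
[ 0.4515 -0.1401  0.058 ]
```

Careful with the scale: shifts go in shares of 50 mm and turns go in shares of pi/2 rad. That gives: -0.032 m is -0.64, -0.024 m is -0.48, -0.062 rad is -0.0395.

Request:
advance --rows '[{"turn": -0.0395, "aperture": 0}, {"xyz": [-0.48, -0.64, 0], "aperture": 0}, {"xyz": [-0.48, -0.64, 0], "aperture": 0}, {"xyz": [-0.48, -0.64, 0], "aperture": 0}, {"xyz": [-0.48, -0.64, 0], "aperture": 0}, {"xyz": [-0.48, -0.64, 0], "aperture": 0}, {"xyz": [-0.48, -0.64, 0], "aperture": 0}, {"xyz": [-0.48, -0.64, 0], "aperture": 0}, {"xyz": [-0.48, -0.64, 0], "aperture": 0}, {"xyz": [-0.48, -0.64, 0], "aperture": 0}]'

```text
time: 1.1
ee_pos: [0.3364, 0.2525, 0.2312]
tool_rot: [0.137, 0.991, -0.0, -0.0]
ft_force: [0.6, 0.2, -0.4]
width: -0.0
grasp_force: 0.0
```

Request:
advance --rows '[{"xyz": [-0.48, -0.64, 0], "aperture": 0}, {"xyz": [-0.48, -0.64, 0], "aperture": 0}, {"xyz": [-0.48, -0.64, 0], "aperture": 0}, {"xyz": [-0.48, -0.64, 0], "aperture": 0}, {"xyz": [-0.48, -0.64, 0], "aperture": 0}, {"xyz": [-0.48, -0.64, 0], "aperture": 0}, {"xyz": [-0.48, -0.64, 0], "aperture": 0}, {"xyz": [-0.48, -0.64, 0], "aperture": 0}, {"xyz": [-0.48, -0.64, 0], "aperture": 0}, {"aperture": 0}, {"aperture": 0}]'

```text
time: 2.2
ee_pos: [0.4658, -0.0823, 0.2309]
tool_rot: [0.138, 0.99, 0.0, -0.0]
ft_force: [-0.3, 0.6, 0.5]
width: -0.0003
grasp_force: 0.0
```

```bash
python3 - <<'E'
from h import *
snap("wrist","w1"); s=sense(); print(s['ee_pos'],R.from_quat(s['tool_rot']).as_matrix().round(3)); print(np.array(camera_model("wrist")["tool_from_camera"]).round(3))
E
```

```text
[ 0.46553062 -0.0815182   0.23096192] [[-0.962  0.272 -0.001]
 [ 0.272  0.962  0.   ]
 [ 0.001  0.    -1.   ]]
[[-0.001 -0.958 -0.288  0.074]
 [ 1.    -0.001  0.     0.   ]
 [-0.    -0.288  0.958 -0.142]
 [ 0.     0.     0.     1.   ]]
```

View pics/w1.png

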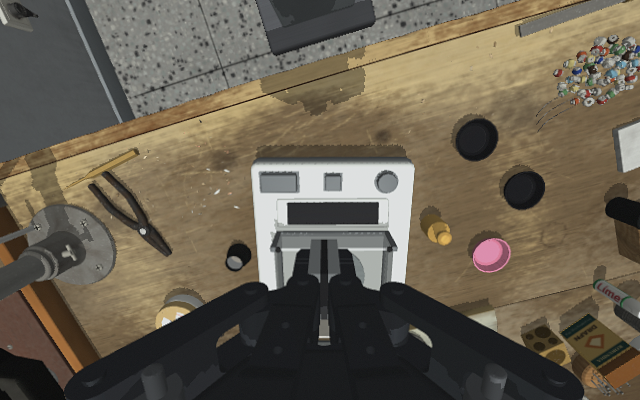

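```bash
python3 - <<'E'
from h import *
f=np.load("w1.npz")
for q in[(386,181.5),(333,182),(279,182)]: print(onz(f,*q,.058).round(4), dep(f,*q).round(3))
print(proj(f,[[.485,-.017,.058],[.4688,-.0741,.058]]))
E
```

```text
[ 0.4842 -0.0164  0.058 ] [ 0.484 -0.016  0.057]
[ 0.4688 -0.0722  0.058 ] [ 0.469 -0.072  0.059]
[ 0.4526 -0.129   0.058 ] [ 0.453 -0.129  0.058]
[[385.5926602  182.38203759]
 [331.35937774 182.42377727]]
```

To row units: 0.04 m is 0.8, 0.035 m is 0.7.

Request:
advance --rows '[{"xyz": [0, 0.7, 0.6], "aperture": 0}, {"xyz": [0, 0.68, 0.7], "aperture": 0}, {"xyz": [0, 0, 0.8], "aperture": 0}, {"xyz": [0, 0, 0.6], "aperture": 0}, {"xyz": [0, 0, 0.4], "aperture": 0}, {"xyz": [0, 0, 0.16], "aperture": 0}, {"aperture": 0}, {"aperture": 0}]'

```text
time: 3.05
ee_pos: [0.4851, -0.015, 0.0691]
tool_rot: [0.137, 0.991, -0.0, 0.0]
ft_force: [-0.2, 0.2, 0.2]
width: -0.0002
grasp_force: 0.0
```

To row units: 0.005 m is 0.1, 0.002 m is 0.04.

Request:
advance --rows '[{"xyz": [0, 0, 0.1], "aperture": 0}, {"xyz": [0, 0, 0.08], "aperture": 0}, {"xyz": [0, 0, 0.04], "aperture": 0}, {"xyz": [0, 0, 0.04], "aperture": 0}, {"aperture": 0}]'

```text
time: 3.55
ee_pos: [0.4849, -0.0154, 0.0553]
tool_rot: [0.137, 0.991, 0.0, 0.0]
ft_force: [0.2, 0.1, 6.0]
width: -0.0002
grasp_force: 2.7
```

To row units: 0.001 m is 0.02.

Request:
advance --rows '[{"xyz": [0, 0, 0.02], "aperture": 0}, {"aperture": 0}]'

```text
time: 3.75
ee_pos: [0.4849, -0.0154, 0.0544]
tool_rot: [0.137, 0.991, -0.0, 0.0]
ft_force: [-0.2, 0.2, 7.3]
width: -0.0003
grasp_force: 3.3
```

Request:
advance --rows '[{"xyz": [0, 0, -0.12], "aperture": 0}, {"xyz": [0, 0, -0.2], "aperture": 0}, {"xyz": [0, -0.6, 0], "aperture": 0}, {"xyz": [0, -0.58, 0], "aperture": 0}, {"aperture": 0}, {"xyz": [0, 0, 0.12], "aperture": 0}, {"xyz": [0, 0, 0.12], "aperture": 0}, {"xyz": [0, 0, 0.06], "aperture": 0}, {"xyz": [0, 0, 0.04], "aperture": 0}, {"aperture": 0}]'

```text
time: 4.75
ee_pos: [0.4689, -0.0716, 0.053]
tool_rot: [0.136, 0.991, -0.0, -0.0]
ft_force: [-1.0, -0.2, 9.3]
width: -0.0001
grasp_force: 4.4
```

To row units: -0.048 m is -0.96, -0.04 m is -0.8.

Request:
advance --rows '[{"xyz": [0, 0, -0.24], "aperture": 0}, {"xyz": [0, 0, -0.8], "aperture": 0}, {"xyz": [0, 0, -0.96], "aperture": 0}, {"xyz": [0, 0, -0.96], "aperture": 0}, {"xyz": [0, 0, -0.96], "aperture": 0}, {"xyz": [-0.6, 0, 0], "aperture": 0}, {"xyz": [-0.8, 0, 0], "aperture": 0}, {"xyz": [-0.8, 0, 0], "aperture": 0}, {"xyz": [-0.6, 0, 0], "aperture": 0}, {"aperture": 0}, {"aperture": 0}]'

```text
time: 5.85
ee_pos: [0.6035, -0.1095, 0.2483]
tool_rot: [0.137, 0.991, 0.0, -0.001]
ft_force: [-0.9, -1.2, 0.4]
width: -0.0001
grasp_force: 0.0
```

```bash
python3 - <<'E'
from h import *
snap("scene","s2"); c=np.load("s2.npz")["p"][90:260,220:420,::-1]
cv2.imwrite("pics/s2c.png",cv2.resize(c,None,fx=3.5,fy=3.5,interpolation=cv2.INTER_CUBIC))
E
```

```text
(no output)
```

View pics/s2c.png

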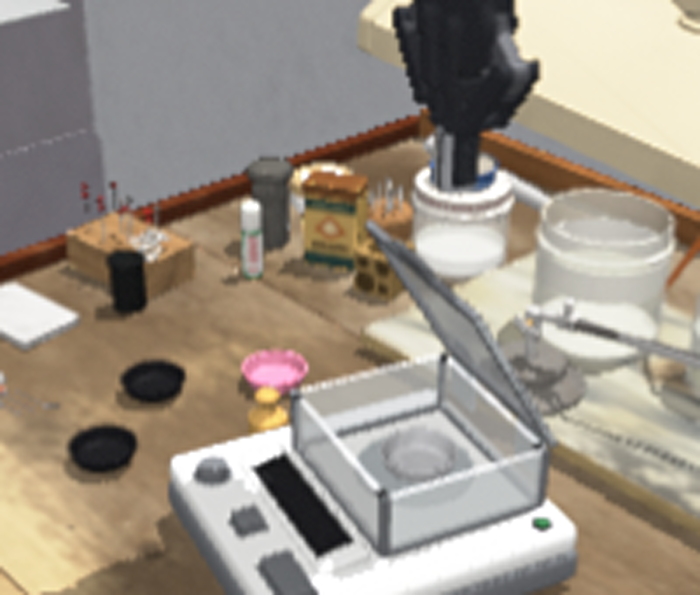

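To row units: 0.03 m is 0.6, 0.025 m is 0.5.

Request:
advance --rows '[{"xyz": [0, 0, 0.6], "aperture": 0}, {"xyz": [0, 0, 0.5], "aperture": 0}, {"xyz": [0, 0, 0.1], "aperture": 0}, {"aperture": 0}]'

```text
time: 6.3
ee_pos: [0.6027, -0.1096, 0.1892]
tool_rot: [0.137, 0.991, 0.0, -0.001]
ft_force: [-0.4, -0.2, -0.6]
width: -0.0002
grasp_force: 0.0
```

Request:
advance --rows '[{"xyz": [0.06, 0, 0.06], "aperture": 0}, {"xyz": [0.06, 0, 0.06], "aperture": 0}, {"xyz": [0.06, 0, 0.06], "aperture": 0}, {"xyz": [0.06, 0, 0.06], "aperture": 0}, {"aperture": 0}]'

```text
time: 6.8
ee_pos: [0.5913, -0.1067, 0.1771]
tool_rot: [0.137, 0.991, 0.0, -0.0]
ft_force: [-0.1, -0.0, 0.5]
width: -0.0
grasp_force: 0.0
```

To row units: 0.006 m is 0.12, 0.005 m is 0.1.

Request:
advance --rows '[{"xyz": [0.1, 0, 0.08], "aperture": 0}, {"xyz": [0.1, 0, 0.1], "aperture": 0}, {"xyz": [0.1, 0, 0.1], "aperture": 0}, {"xyz": [0.08, 0, 0.1], "aperture": 0}, {"xyz": [0.08, 0, 0.1], "aperture": 0}, {"xyz": [0.06, 0, 0.12], "aperture": 0}, {"xyz": [0.06, 0, 0.12], "aperture": 0}, {"xyz": [0.04, 0, 0.12], "aperture": 0}, {"xyz": [0.04, 0, 0.12], "aperture": 0}, {"xyz": [0.02, 0, 0.12], "aperture": 0}, {"aperture": 0}]'

```text
time: 7.9
ee_pos: [0.5587, -0.0975, 0.1224]
tool_rot: [0.137, 0.991, 0.0, -0.001]
ft_force: [-0.1, 0.9, -0.3]
width: -0.0001
grasp_force: 0.0
```

```bash
python3 - <<'E'
from h import *
snap("scene","s3"); c=np.load("s3.npz")["p"][90:260,220:420,::-1]
cv2.imwrite("pics/s3c.png",cv2.resize(c,None,fx=3.5,fy=3.5,interpolation=cv2.INTER_CUBIC))
E
```

```text
(no output)
```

View pics/s3c.png

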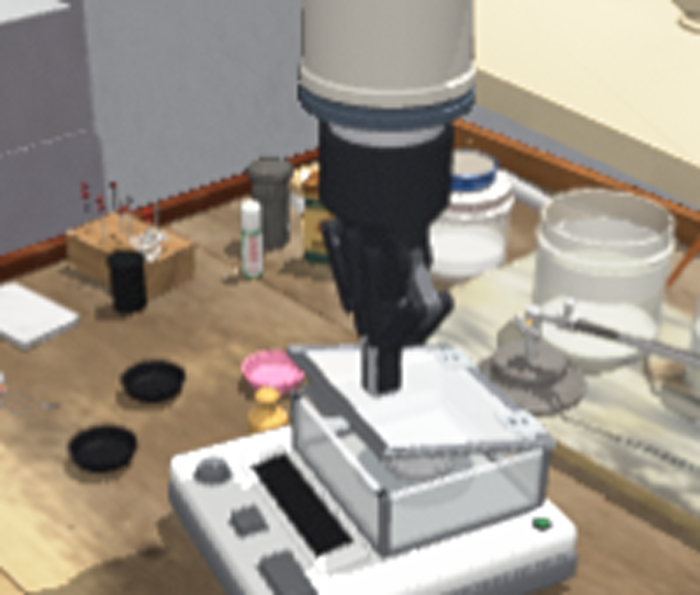

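To row units: 0.006 m is 0.12, 0.005 m is 0.1.

Request:
advance --rows '[{"xyz": [0.02, 0, 0.12], "aperture": 0}, {"xyz": [0.02, 0, 0.1], "aperture": 0}, {"xyz": [0, 0, 0.08], "aperture": 0}, {"xyz": [0, 0, 0.06], "aperture": 0}, {"xyz": [0, 0, 0.04], "aperture": 0}, {"aperture": 0}]'

```text
time: 8.55
ee_pos: [0.5572, -0.097, 0.103]
tool_rot: [0.137, 0.991, 0.0, -0.0]
ft_force: [-0.0, 0.3, -0.5]
width: 0.0
grasp_force: 0.0
```

Request:
advance --rows '[{"xyz": [0, 0, 0.02], "aperture": 0}, {"xyz": [0, 0, 0.02], "aperture": 0}, {"aperture": 0}]'

```text
time: 8.85
ee_pos: [0.5574, -0.0971, 0.1013]
tool_rot: [0.137, 0.991, -0.0, 0.0]
ft_force: [-0.2, -0.1, -0.1]
width: 0.0
grasp_force: 0.0
```

Request:
advance --rows '[{"xyz": [0, 0, 0.02], "aperture": 0}, {"xyz": [0, 0, 0.02], "aperture": 0}, {"aperture": 0}]'

```text
time: 9.15
ee_pos: [0.5573, -0.0971, 0.0992]
tool_rot: [0.137, 0.991, -0.0, -0.0]
ft_force: [-0.3, -0.0, 0.9]
width: -0.0004
grasp_force: 0.0
```

Request:
advance --rows '[{"xyz": [0, 0, 0.02], "aperture": 0}, {"xyz": [0, 0, 0.02], "aperture": 0}, {"aperture": 0}]'

```text
time: 9.45
ee_pos: [0.5574, -0.0971, 0.0986]
tool_rot: [0.137, 0.991, -0.0, 0.0]
ft_force: [-7.1, 1.4, 23.2]
width: -0.0001
grasp_force: 12.6
```

To row units: -0.035 m is -0.7, 0.032 m is 0.64.

Request:
advance --rows '[{"xyz": [0, 0, -0.1], "aperture": 0}, {"xyz": [0, 0, -0.7], "aperture": 0}, {"xyz": [0.6, -0.4, 0], "aperture": 0}, {"xyz": [0.64, -0.4, 0], "aperture": 0}, {"xyz": [0.6, -0.4, 0], "aperture": 0}, {"xyz": [0, 0, 0.7], "aperture": 0}, {"xyz": [0, 0, 0.6], "aperture": 0}, {"aperture": 0}, {"aperture": 0}]'

```text
time: 10.35
ee_pos: [0.4524, -0.1298, 0.0726]
tool_rot: [0.137, 0.991, 0.0, -0.001]
ft_force: [0.4, -1.1, 0.7]
width: 0.0001
grasp_force: 0.0
```

```bash
python3 - <<'E'
from h import *
snap("scene","s4"); c=np.load("s4.npz")["p"][130:300,240:440,::-1]
cv2.imwrite("pics/s4c.png",cv2.resize(c,None,fx=3.5,fy=3.5,interpolation=cv2.INTER_CUBIC))
E
```

```text
(no output)
```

View pics/s4c.png

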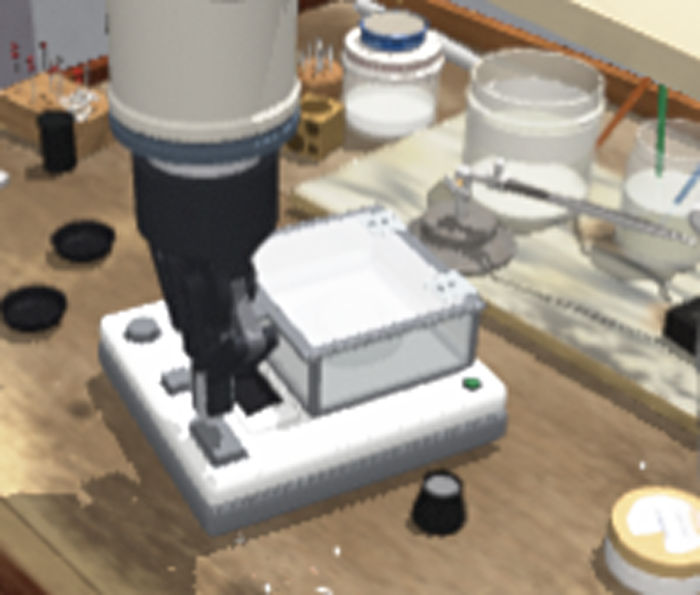

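To row units: 0.007 m is 0.14, 0.006 m is 0.12.

Request:
advance --rows '[{"xyz": [0, 0, 0.14], "aperture": 0}, {"xyz": [0, 0, 0.12], "aperture": 0}, {"xyz": [0, 0, 0.06], "aperture": 0}, {"xyz": [0, 0, 0.04], "aperture": 0}, {"aperture": 0}]'

```text
time: 10.9
ee_pos: [0.4528, -0.1299, 0.0543]
tool_rot: [0.137, 0.991, -0.0, 0.0]
ft_force: [-0.1, 0.7, 7.2]
width: 0.0
grasp_force: 3.4
```

Tapped (7.2 N ≈ 3.8 mm). Retreat straight up and check.

To row units: -0.045 m is -0.9, -0.03 m is -0.6.

Request:
advance --rows '[{"xyz": [0, 0, -0.16], "aperture": 0}, {"xyz": [0, 0, -0.6], "aperture": 0}, {"xyz": [0, 0, -0.9], "aperture": 0}, {"xyz": [0, 0, -0.9], "aperture": 0}, {"xyz": [0, 0, -0.9], "aperture": 0}, {"aperture": 0}, {"aperture": 0}, {"aperture": 0}, {"aperture": 0}, {"aperture": 0}]'

```text
time: 11.9
ee_pos: [0.452, -0.1297, 0.2264]
tool_rot: [0.137, 0.991, 0.0, -0.001]
ft_force: [-0.7, 0.2, -0.9]
width: -0.0002
grasp_force: 0.0
```

```bash
python3 - <<'E'
from h import *
snap("top","t5"); c=np.load("t5.npz")["p"][120:290,240:440,::-1]
snap("scene","s5"); e=np.load("s5.npz")["p"][130:300,240:440,::-1]
cv2.imwrite("pics/t5c.png",cv2.resize(np.hstack([c,e]),None,fx=2,fy=2,interpolation=cv2.INTER_CUBIC))
E
```

```text
(no output)
```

View pics/t5c.png

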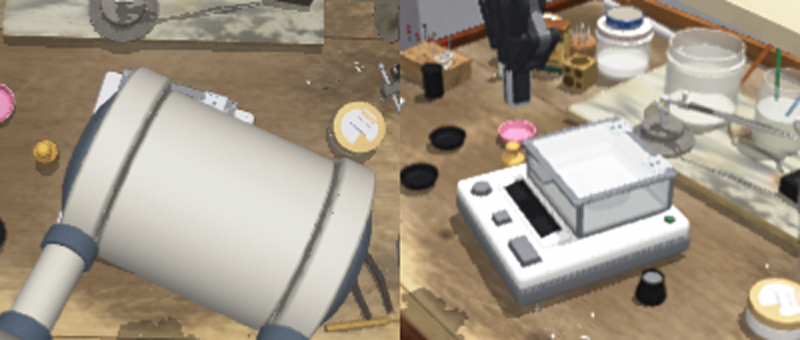

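The scene view shows the cover flat shut, all keys up, and the balance and its surroundings in place, with the arm clear.

```bash
python3 -c "
from cell import *
print(finish_job())"
```

```text
the job is handed in; nothing more can be done
None
```

The job is handed in, with no verdict printed: I tapped power, then unit, pushed the cover shut, then tapped tare, and the last picture shows the cover flat, the keys up and the balance in place.

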